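# Open the jeweller's pickle pot

### The arm

A 6-joint arm with a two-finger parallel gripper is mounted at the origin on the work surface. World frame = base frame: x ahead of the robot, y to its left, z up, the work surface at z = 0. Lengths are in m, angles in rad, forces in N, time in s.
With the tool pointing down it reaches from about 0.35 to 0.975 m from the base axis. Payload 4.9 kg.
Tool frame: the origin (TCP) lies where the fingers leave the gripper's body, on its centre line; the fingertips stand 73 mm ahead of it and the grasp point (between the pads) lies 54 mm ahead of it; z points along the fingers, y is the direction in which the jaws open and shut (so a half turn about z gives the same grasp; the last joint's range is limited). The gripper opens to 85 mm and grips with 20 to 120 N. Pads are 22 mm wide; open, the fingers measure 114 mm over their backs; the gripper's body (76 mm by 85 mm) begins 54 mm behind the grasp point. The pads swing forward as they close: fully open they stand 13 mm farther back than shut.
Start: joints at [1.178, 0.053, 1.613, -0, 1.476, -0.119], TCP at [0.169, 0.602, 0.304] pointing down, gripper open.
Joint ranges: [-3.01, 3.01], [-1.01, 2.22], [0.06, 2.58], [-1.02, 4.17], [0.09, 2.62], [-3.14, 3.14]. Speed limits (rad/s): [2.57, 2.57, 3.14, 3.14, 3.14, 3.14].

### API

Orientations are given as a rotation vector (axis times angle).
In Python, from station import monitor, vision, workorder gives the robot as it stands.
- The arm moves only by the tool arm_command, never from a script. Its argument "rows" is text: rows parted by semicolons, each of 6 numbers parted by spaces: the shift along the world's x, y, z in mm, then the turn, a rotation vector about the world's x, y, z in degrees. In form: tx ty tz wx wy wz; .... A call has 1 to 12 rows; each row is the pose to reach, as a shift and turn from the pose measured when the call began; what a row does not reach only later rows make up. A row lasts 1/8 s, in which the tool goes at most 62.5 mm and 10.7 degrees, less where a joint would pass 70% of its speed; a pose out of reach is approached as far as the arm can. A call with a gripper value outside its range is refused whole. "jaw" is the opening, from 0 (shut) to 1 (fully open), set as the call begins (left out, the last holds). The fingers move at their own pace and stop on an object; "squeeze" is the grip in N (left out, the last holds). Time passes only in rows, so rows that repeat a pose let the fingers close. It gives the time, the measured TCP pose, the force and the opening at its end, in the units of the state.
- monitor.get_obs(): the state, without advancing time (a new reading comes with each control period).
- vision.get_image(name): name is "scene" or "top" or "wrist"; returns a dict with "frame" (400x640x3 uint8, red, green, blue), "vfov" (degrees; the focal length in pixels is half the picture's height over the tangent of half this angle, whatever the lens; pixels are square), "cx", "cy" (the principal point, pixels), "R" (3x3) and "t" (3): a world point X has camera coordinates R X + t; the wrist camera has in their place "T_tool_cam" (4x4, takes a point from camera to tool coordinates, whose origin is the TCP and whose axes are the flange's). Camera axes: x right, y down, z forward; pixel columns grow to the right and rows downward; lengths in m; the calibration is good to about 2 mm. The wrist camera is an equidistant fisheye: a pixel r from the principal point sees the ray r / f radians off the axis. A picture is of the moment at which its call begins: read the wrist's pose just before it. There is no depth.
- workorder.finish_job(): hands the job in, once; it reports no verdict.
The state is a dict: "t": time; "q": joint angles; "dq": joint speeds; "effort": joint torques, N m; "tool_pos": TCP position; "tool_rot": TCP orientation; "contact_force": force on the tool from outside, world axes, zero at the start; "wrist_torque": the same for the moment, N m; "opening": finger opening in m.
Only numpy, scipy, OpenCV 4.12 (cv2) and the standard library are available. Lean on these libraries where they do the work, as an engineer would, in place of code of your own. Each camera call takes 0.05 s, during which the arm holds its last target. There are 200 camera calls.

### The job

Open the white ceramic pickle pot on the jeweller's bench: lift its loose lid off by the wooden knob and lay it gently, knob up, on the round cork mat, with no part of it hanging over the mat's edge. Leave the white pot standing where it is, and leave the steel pot alone with its dark lid on.

Things in the scene. Friction and masses are not known exactly. Their poses are not given: they have to be found in the camera images.
- pickle_lid: The white ceramic lid with a wooden knob, on the white pot. Origin: centre of its underside, z up. Upwards from it: plug 80 mm wide (0-6 mm), flat disc 106 mm wide (6-13 mm), stem 18 mm wide (13-20 mm), upright round knob 28 mm wide (20-52 mm). 0.11 to 0.23 kg. Rests loose on the pot's rim, plug in the mouth with 5 mm play; shut, its origin is 74 mm above the bench.
- pickle_pot: The white ceramic pot, empty and loose on the bench, about 0.7 kg: round, 100 mm in outer diameter, 80 mm high, wall 5 mm. Origin at the centre of its underside, on the bench (z = 0), z up.
- mat: The round cork mat, light brown, fixed to the bench: 180 mm in diameter, 8 mm thick. Origin at the centre of its underside, on the bench; its top is 8 mm above it.
- flux_lid: The dark steel lid with a black knob, lying loose on the steel pot, to be left alone. Same shape and sizes as the white lid; its pot has the sizes of the white pot. Origin at the centre of its underside, 74 mm above the bench.
Things that resemble listed ones, but are neither listed nor needed, are in the scene too. Several things look just like the mat: the one meant starts farthest to the robot's right. What is shaped like the pickle_lid but green is not meant.

How it is judged:
On the way:
1. the white lid is held in the fingers, lifted clear above its pot (height (world z) of pickle_lid above 0.1 m and contact force between the fingers and pickle_lid above 0.5 N), for 0.2 s.
At the end, for the whole second after the job is handed in: The white lid lies flat on the cork mat, knob up (within 10 degrees), at rest and wholly within the mat's edge (centres within 37 mm); the white pot stands upright within 30 mm of where it was; the dark lid is within 20 mm of where it was (horizontal distance between pickle_lid and mat below 0.037 m and z of pickle_lid in the frame of mat between 0.004 and 0.013 m and angle between each of pickle_lid, pickle_pot's own z axis and vertical below 0.17 rad and linear speed of pickle_lid below 0.02 m/s and distance of pickle_pot from where it was at the start of the episode below 0.03 m and distance of flux_lid from where it was at the start of the episode below 0.02 m); the robot touches nothing.
It fails at once if the white lid is dropped or thrown (it moves faster than 0.6 m/s out of the fingers: a fall of about 18 mm) (linear speed of pickle_lid above 0.6 m/s and contact force between the fingers and pickle_lid below 0.05 N).
It fails at once if the steel pot's dark lid is moved more than 20 mm (distance of flux_lid from where it was at the start of the episode above 0.02 m).
It fails at once if the white pot is moved more than 30 mm (distance of pickle_pot from where it was at the start of the episode above 0.03 m).
It also fails if it takes over 40 s, if anything falls off the work surface, if the arm or the gripper's body presses on something with over 40 N, if the wrist force passes 120 N, or if a joint passes its speed limit or range.

## Working session

There is one attempt and no reset: what is moved stays moved. The work goes in short steps, Python scripts to look and compute and a tool call to move; the robot and the scene stay as the last step left them, time stands still between calls to the robot, and variables do not carry over. Pictures are saved under pics/ and viewed, about 8 in all and at most 12, crops included, and the job is handed in when it is done.

Besides the shell and the picture viewer there is one more tool, called after "Request:" as name(argument=value, ...) on one line, values as JSON. arm_command: Moves the arm, as the interface text tells. Its arguments: {"type":"object","properties":{"rows":{"type":"string"},"jaw":{"type":"number"},"squeeze":{"type":"number"}},"required":["rows"]}

```bash
mkdir -p pics; python3 - <<'E'
from station import monitor, vision, workorder
import cv2,numpy as np
o=monitor.get_obs();print(o['t'],o['tool_pos'],o['tool_rot'],o['opening'])
for n in ['scene','top']:
    d=vision.get_image(n);cv2.imwrite(f'pics/{n}0.png',d['frame'][:,:,::-1])
    print(n,d['vfov'],d['cx'],d['cy'],np.round(d['R'],3).tolist(),d['t'], -np.array(d['R']).T@d['t'])
E
cat > h.py <<'E'
import numpy as np
def ray2z(d,u,v,z):
    f=d['frame'].shape[0]/2/np.tan(np.radians(d['vfov'])/2)
    R=np.array(d['R']);t=np.array(d['t']);c=-R.T@t
    r=R.T@np.array([(u-d['cx'])/f,(v-d['cy'])/f,1])
    return c+r*(z-c[2])/r[2]
E
```

```text
0.0 [0.16881026 0.60127513 0.30265439] [-0.42861484 -3.11170098  0.00313276] 0.085382824146677
scene 49.680047124288755 326.04997873702433 202.1737181578688 [[0.026, 1.0, -0.001], [0.848, -0.022, -0.53], [-0.53, 0.013, -0.848]] [-0.08185269 -0.3574598   1.57573176] [1.13976245 0.053696   1.14693777]
top 44.402027026391586 325.8628994757886 202.9748762471274 [[-0.026, -0.999, -0.031], [-0.98, 0.031, -0.196], [0.196, 0.026, -0.98]] [0.10401127 0.47224141 1.25813535] [0.21833715 0.05690769 1.32884358]
```

View pics/scene0.png

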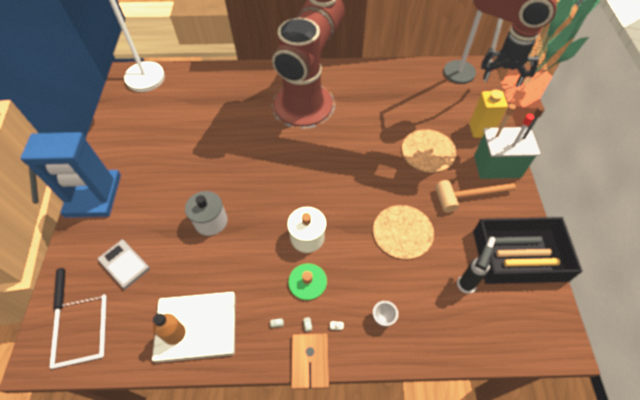

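View pics/top0.png

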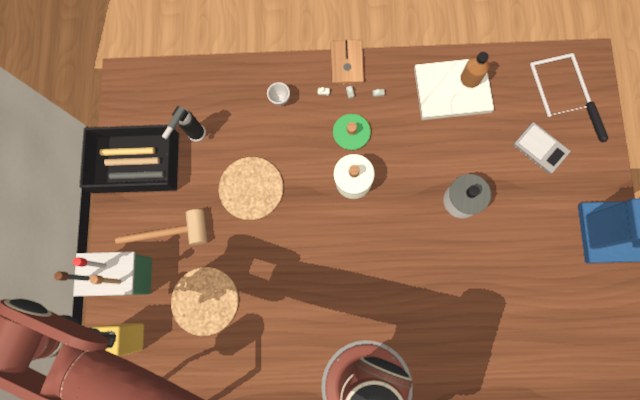

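In the top view, the white lid's knob is at (354,171), the green lid at (352,131) and the dark lid at (473,190). There are two mats, at (251,188) and (205,300). Robot right is −y, which is image right in the top view, so (251,188) fits. I'll measure both mats and confirm in a crop.

```bash
python3 - <<'E'
from station import vision
import cv2,numpy as np
from h import *
T=vision.get_image('top');S=vision.get_image('scene')
for n,d,pts in [('top',T,[('matA',251,188,.008),('matB',205,300,.008),('knob',354,169.5,.126),('fluxknob',474,190,.126)]),('scene',S,[('matA',404,232,.008),('matB',429,151,.008),('knob',306.5,217,.126),('fluxknob',202,201,.126)])]:
    for p in pts: print(n,p[0],np.round(ray2z(d,*p[1:]),4))
    hsv=cv2.cvtColor(d['frame'],cv2.COLOR_RGB2HSV)
    m=cv2.inRange(hsv,(10,60,140),(25,150,255))
    m=cv2.morphologyEx(m,cv2.MORPH_CLOSE,np.ones((5,5)))
    for c in cv2.findContours(m,0,2)[0]:
        if cv2.contourArea(c)>1500:
            P=np.array([ray2z(d,*q[0],.008)[:2] for q in cv2.convexHull(c)],dtype=np.float32)
            print(' blob',cv2.minEnclosingCircle(P),c.mean((0,1)))
a=cv2.resize(T['frame'][100:350,150:510],None,fx=2.2,fy=2.2,interpolation=2)
cv2.imwrite('pics/c1.png',a[:,:,::-1])
E
```

```text
top matA [0.5322 0.2986 0.008 ]
top matB [0.2297 0.4204 0.008 ]
top knob [0.5437 0.0149 0.126 ]
top fluxknob [ 0.4807 -0.2818  0.126 ]
 blob ((0.6433557271957397, 0.1379653960466385), 1.0654627084732056) [260.96100917 279.76720183]
scene matA [0.5394 0.3002 0.008 ]
scene matB [0.2353 0.4214 0.008 ]
scene knob [0.5484 0.0145 0.126 ]
scene fluxknob [ 0.4891 -0.2771  0.126 ]
 blob ((0.11752760410308838, 0.012931148521602154), 1.1323152780532837) [362.37111111 158.41185185]
```

View pics/c1.png

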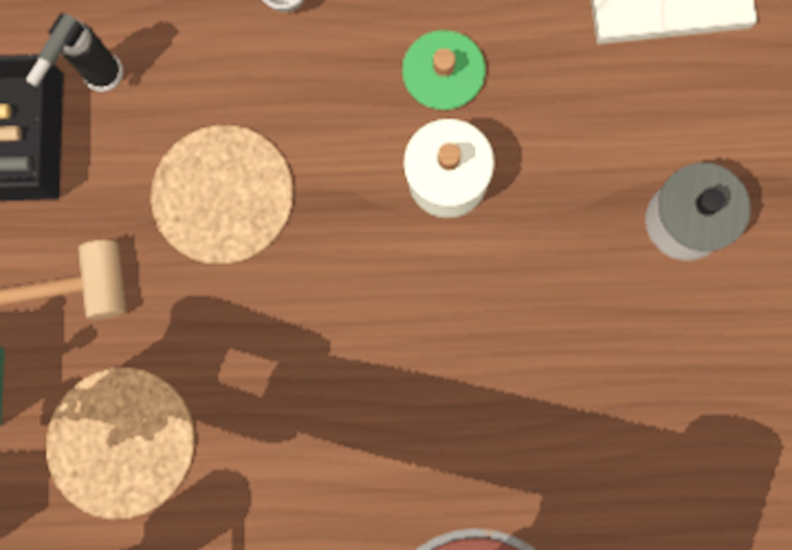

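The crop shows the meant mat at crop (222,194), y≈0.30, which is right of the other mat (y≈0.42). The white lid with its wooden knob is at crop (450,155), and the green and dark lids are clearly separate. I'll move above the knob, at about (0.546, 0.015).

Request:
arm_command(rows="31 -48 0 0 0 0;65 -100 0 0 0 0;97 -150 0 0 0 0;129 -200 0 0 0 0;161 -250 0 0 0 0;193 -300 0 0 0 0;225 -350 0 0 0 0;257 -400 0 0 0 0;289 -450 0 0 0 0;321 -500 0 0 0 0;353 -550 0 0 0 0;376 -586 0 0 0 0", jaw=1)

```text
t: 1.7
tool_pos: [0.5457, 0.0131, 0.3029]
tool_rot: [-0.431, -3.111, 0.002]
contact_force: [0.3, 0.8, 0.4]
opening: 0.0857
```

Request:
arm_command(rows="0 0 0 0 0 0;0 0 0 0 0 0")

```text
t: 1.95
tool_pos: [0.5454, 0.0134, 0.3025]
tool_rot: [-0.432, -3.11, 0.001]
contact_force: [-0.1, 0.8, -0.3]
opening: 0.0853
```

```bash
python3 - <<'E'
from station import monitor, vision
import cv2,numpy as np
o=monitor.get_obs();d=vision.get_image('wrist')
print(o['t'],o['tool_pos'],o['tool_rot'],d['vfov'],d['cx'],d['cy'],np.round(d['T_tool_cam'],4).tolist(),np.abs(o['dq']).max())
cv2.imwrite('pics/w1.png',d['frame'][:,:,::-1])
E
cat >> h.py <<'E'
from scipy.spatial.transform import Rotation as Ro
def wray(d,o,u,v,z):
    f=d['frame'].shape[0]/2/np.tan(np.radians(d['vfov'])/2)
    a=np.array([u-d['cx'],v-d['cy']]);r=np.hypot(*a);th=r/f
    c=np.r_[a/max(r,1e-9)*np.sin(th),np.cos(th)]
    T=np.array(d['T_tool_cam']);R=Ro.from_rotvec(o['tool_rot']).as_matrix()
    w=R@(T[:3,:3]@c);p=R@T[:3,3]+o['tool_pos']
    return p+w*(z-p[2])/w[2]
E
```

```text
1.95 [0.54535899 0.01335877 0.30252579] [-4.31650938e-01 -3.11033956e+00  1.45105244e-03] 65.70646984690485 321.3241848863649 199.4021255788866 [[0.0013, -0.9454, -0.326, 0.0847], [1.0, 0.0014, -0.0002, 0.0004], [0.0006, -0.326, 0.9454, -0.071], [0.0, 0.0, 0.0, 1.0]] 0.02029401979757143
```

View pics/w1.png

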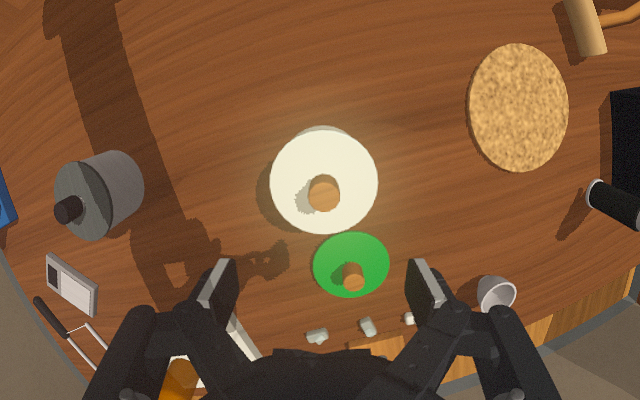

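The wrist view shows the white lid's disc centred at about (324,180), with its wooden knob top at (324,190). The dark lid is at left and the mat at about (519,107).

```bash
python3 - <<'E'
from station import monitor, vision
from h import *
import cv2
o=monitor.get_obs();d=vision.get_image('wrist')
print('knob',wray(d,o,324,189,.126),'disc',wray(d,o,324,180,.087),'mat',wray(d,o,519,107,.008))
for u,v in [(270,181),(378,180),(324,127),(324,234)]: print(wray(d,o,u,v,.087))
f=d['frame'];hsv=cv2.cvtColor(f,cv2.COLOR_RGB2HSV)
m=cv2.inRange(hsv,(0,0,150),(60,70,255));
def fit(m,z,n):
    for c in cv2.findContours(m,0,2)[0]:
        if cv2.contourArea(c)>3000:
            P=np.array([wray(d,o,*q[0],z)[:2] for q in cv2.convexHull(c)],dtype=np.float32)
            print(n,cv2.minEnclosingCircle(P),c.mean((0,1)))
fit(m,.087,'white')
m=cv2.morphologyEx(cv2.inRange(hsv,(10,60,150),(25,160,255)),2,np.ones((3,3)));m[:, :440]=0;m[:,575:]=0
fit(cv2.morphologyEx(m,3,np.ones((7,7))),.008,'mat')
E
```

```text
knob [0.53751073 0.01853295 0.126     ] disc [0.54039254 0.0179959  0.087     ] mat [0.53014231 0.29299868 0.008     ]
[ 0.52707729 -0.03261953  0.087     ]
[0.55431519 0.06851857 0.087     ]
[0.49136994 0.03164495 0.087     ]
[0.5954149  0.00273333 0.087     ]
white ((0.5421537756919861, 0.01605539582669735), 0.05507539212703705) [322.8961039  180.37662338]
mat ((0.5336670279502869, 0.3015410304069519), 0.09039926528930664) [518.91139241 110.74683544]
```

Measurements agree: lid ≈ (0.543, 0.016) and mat ≈ (0.534, 0.301), with fitted radii of 55 and 90 mm against 53 and 90 expected. I'll descend now.

Request:
arm_command(rows="-2 3 -30 0 0 0;-2 3 -70 0 0 0;-2 3 -100 0 0 0;-2 3 -120 0 0 0;-2 3 -130 0 0 0;-2 3 -137 0 0 0;-2 3 -137 0 0 0")

```text
t: 2.92
tool_pos: [0.5434, 0.0172, 0.1662]
tool_rot: [-0.429, -3.112, 0.002]
contact_force: [-0.5, -1.0, -0.1]
opening: 0.0857
```

Request:
arm_command(rows="0 0 0 0 0 0;0 0 0 0 0 0;0 0 0 0 0 0;0 0 0 0 0 0;0 0 0 0 0 0;0 0 0 0 0 0;0 0 0 0 0 0;0 0 0 0 0 0", jaw=0, squeeze=40)

```text
t: 3.92
tool_pos: [0.5438, 0.0171, 0.1668]
tool_rot: [0.429, 3.111, -0.002]
contact_force: [-0.4, -1.5, 5.5]
opening: 0.0268
```

Request:
arm_command(rows="0 0 3 0 0 0;0 0 8 0 0 0;0 0 15 0 0 0;0 0 25 0 0 0;0 0 40 0 0 0;0 0 55 0 0 0;0 0 70 0 0 0;0 0 80 0 0 0;0 0 80 0 0 0;0 0 80 0 0 0")

```text
t: 5.18
tool_pos: [0.5435, 0.0171, 0.2462]
tool_rot: [-0.429, -3.112, 0.002]
contact_force: [-0.2, -0.2, -1.6]
opening: 0.027
```

```bash
python3 - <<'E'
from station import monitor, vision
import cv2,numpy as np
o=monitor.get_obs();d=vision.get_image('wrist');s=vision.get_image('scene')
print(o['t'],o['tool_pos'],o['opening'],o['contact_force'])
a=d['frame'];b=cv2.resize(s['frame'][80:320,200:440],(400,400))
cv2.imwrite('pics/w2.png',cv2.resize(np.hstack([a,b]),(800,308))[:,:,::-1])
E
```

```text
5.175 [0.54346866 0.01706804 0.24615177] 0.027027877916726888 [-0.15875193 -0.23770508 -1.63266417]
```

View pics/w2.png

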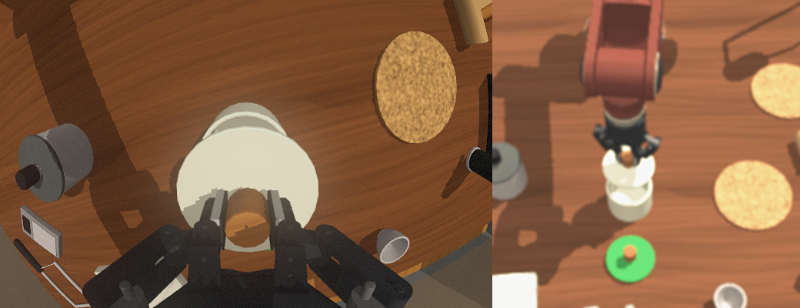

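The lid is held level and clear of the pot (wrist view: lid at (247,185), mat at (415,87)). The lid underside sits 93 mm below the TCP. Next I'll carry it over the mat.

Request:
arm_command(rows="0 10 10 0 0 0;-1 35 20 0 0 0;-2 70 20 0 0 0;-4 110 20 0 0 0;-5 150 20 0 0 0;-6 190 20 0 0 0;-8 230 15 0 0 0;-9 262 5 0 0 0;-9 278 -10 0 0 0;-9 284 -25 0 0 0;-9 284 -40 0 0 0;-9 284 -50 0 0 0")

```text
t: 6.78
tool_pos: [0.5341, 0.3, 0.1941]
tool_rot: [-0.431, -3.109, 0.004]
contact_force: [0.3, 0.2, -1.6]
opening: 0.0269
```

Request:
arm_command(rows="0 0 -30 0 0 0;0 0 -50 0 0 0;0 0 -65 0 0 0;0 0 -75 0 0 0;0 0 -82 0 0 0;0 0 -82 0 0 0;0 0 -82 0 0 0")

```text
t: 7.65
tool_pos: [0.5345, 0.3003, 0.1129]
tool_rot: [-0.431, -3.111, 0.003]
contact_force: [0.8, -0.4, -1.1]
opening: 0.0273
```

```bash
python3 - <<'E'
from station import monitor, vision
import cv2,numpy as np
o=monitor.get_obs();d=vision.get_image('wrist');s=vision.get_image('scene')
print(o['t'],o['tool_pos'],o['opening'],o['contact_force'])
a=d['frame'];b=cv2.resize(s['frame'][130:290,324:484],(400,400))
cv2.imwrite('pics/w3.png',cv2.resize(np.hstack([a,b]),(800,308))[:,:,::-1])
E
```

```text
7.65 [0.53452304 0.30025407 0.11287098] 0.02734515548220709 [ 0.80194248 -0.41283113 -1.13630073]
```

View pics/w3.png

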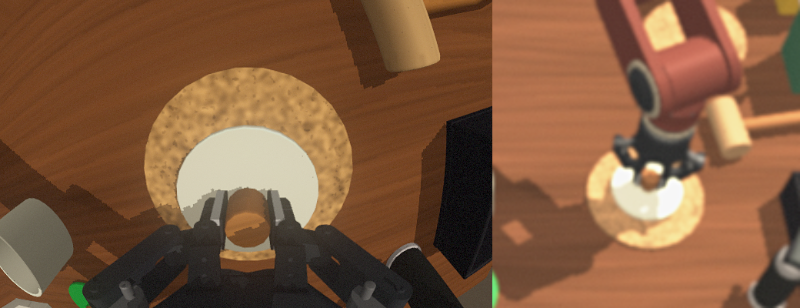

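The lid is centred over the mat (lid at (247,190), mat edges x 145–352), about 12 mm up. I'll lower it in fine steps and watch the force.

Request:
arm_command(rows="0 0 -3 0 0 0;0 0 -6 0 0 0;0 0 -8 0 0 0;0 0 -10 0 0 0;0 0 -11 0 0 0;0 0 -11 0 0 0")

```text
t: 8.5
tool_pos: [0.5345, 0.3002, 0.1018]
tool_rot: [-0.431, -3.11, 0.003]
contact_force: [-0.7, 0.5, -1.7]
opening: 0.0273
```

Request:
arm_command(rows="0 0 -1 0 0 0;0 0 -1.5 0 0 0;0 0 -1.5 0 0 0")

```text
t: 8.88
tool_pos: [0.5346, 0.3003, 0.1009]
tool_rot: [-0.431, -3.111, 0.003]
contact_force: [-1.9, -1.4, 2.8]
opening: 0.0268
```

There is contact (force z went from −1.7 to +2.8 N). I'll release.

Request:
arm_command(rows="0 0 0 0 0 0;0 0 0 0 0 0;0 0 0 0 0 0;0 0 0 0 0 0;0 0 0 0 0 0;0 0 0 0 0 0;0 0 0 0 0 0;0 0 0 0 0 0", jaw=0.9)

```text
t: 9.88
tool_pos: [0.5346, 0.3003, 0.1008]
tool_rot: [-0.431, -3.111, 0.003]
contact_force: [0.3, -0.3, -0.5]
opening: 0.0769
```

Request:
arm_command(rows="0 0 10 0 0 0;0 0 30 0 0 0;0 0 60 0 0 0;0 0 100 0 0 0;0 0 140 0 0 0;0 0 180 0 0 0;0 0 200 0 0 0;-30 0 200 0 0 0;-80 0 200 0 0 0;-100 0 200 0 0 0;-100 0 200 0 0 0")

```text
t: 11.25
tool_pos: [0.4335, 0.3003, 0.3008]
tool_rot: [-0.429, -3.111, 0.003]
contact_force: [0.2, -0.2, -0.1]
opening: 0.0769
```

```bash
python3 - <<'E'
from station import monitor, vision
from h import *
import cv2
o=monitor.get_obs();d=vision.get_image('wrist');s=vision.get_image('scene')
print(o['t'],o['tool_pos'],o['opening'],o['contact_force'])
cv2.imwrite('pics/w4.png',cv2.resize(np.hstack([d['frame'],cv2.resize(s['frame'][130:290,170:490],(800,400))]),(800,222))[:,:,::-1])
f=d['frame'];hsv=cv2.cvtColor(f,cv2.COLOR_RGB2HSV)
for n,m,z in [('white',cv2.inRange(hsv,(0,0,150),(60,59,255)),.021),('mat',cv2.inRange(hsv,(10,60,150),(25,160,255)),.008)]:
    m=cv2.morphologyEx(m,2,np.ones((5,5)))
    for c in cv2.findContours(m,0,2)[0]:
        if cv2.contourArea(c)>3000:
            P=np.array([wray(d,o,*q[0],z)[:2] for q in cv2.convexHull(c)],dtype=np.float32)
            print(n,cv2.minEnclosingCircle(P),c.mean((0,1)))
E
```

```text
11.25 [0.43347124 0.30031811 0.30084157] 0.0769318842134637 [ 0.15422316 -0.15975385 -0.12149881]
white ((0.5352683663368225, 0.30025482177734375), 0.05327911302447319) [340.84210526 242.89473684]
mat ((0.5484911799430847, 0.29669469594955444), 0.1076858714222908) [337.12867647 255.52941176]
mat ((0.2516714930534363, 0.4197536110877991), 0.08569063246250153) [371.20238095  31.97619048]
```

View pics/w4.png

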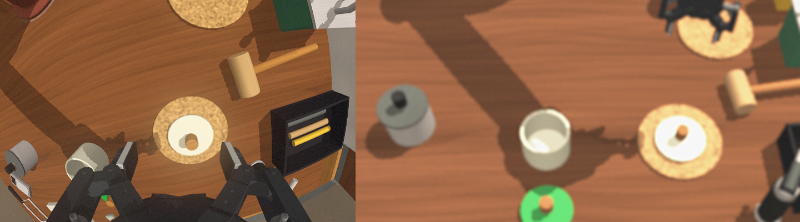

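The white lid lies flat, knob up, in the middle of the mat (wrist view (190,135)). The pot stands open, the dark lid is untouched, and the gripper is clear.

```bash
python3 -c "
from station import workorder
print(workorder.finish_job())"
```

```text
the job is handed in; nothing more can be done
None
```

I lifted the white lid off its pot by the wooden knob and set it down, knob up, on the cork mat farthest to the robot's right. I handed the job in at about 11 s of the 40 s allowed; no verdict was reported.

- **Lid position:** the last wrist picture put the lid at (0.535, 0.300), with a fitted radius of 53 mm, which is right for the disc. The mat centre measured earlier was (0.534, 0.301), so they are about 2 mm apart against the 37 mm allowed.
- **Lid set-down:** it was lowered until the force showed contact, then released.
- **Other items:** by eye in the last pictures, the white pot stands upright where it was and the dark lid is on its pot. I did not measure either one again. The arm was clear of everything, with force near zero.
- **Check that disagreed:** the last automatic fit of the mat gave a radius of 108 mm and a centre about 14 mm off. The mat's radius is 90 mm, so I discarded that fit; other things of similar colour probably got into it. The earlier 90 mm fit and the pictures agree with the placement.

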